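# Load a swab and unhitch the sample carrier from its docking ball

### The arm

A 6-joint arm with a two-finger parallel gripper is mounted at the origin on a cart in front of the work surface, level with it; the furniture and walls round the work are solid. World frame = base frame: x ahead of the robot, y to its left, z up, the work surface at z = 0. Lengths are in m, angles in rad, forces in N, time in s.
With the tool pointing down it reaches from about 0.375 to 0.75 m from the base axis. Payload 9 kg.
Tool frame: the origin (TCP) lies midway between the tips of the shut fingers; the grasp point (between the pads) lies 19 mm behind it (manip.tcp_to_grasp is the distance from the TCP to the grasp point, in m); z points along the fingers, y is the line along which they close (so a half turn about z gives the same grasp; the last joint's range is limited). The gripper opens to 85 mm and grips with 20 to 120 N. Pads are 22 mm wide; open, the fingers measure 114 mm over their backs; the gripper's body (76 mm by 85 mm) begins 54 mm behind the grasp point. The pads swing forward as they close: fully open they stand 13 mm farther back than shut.
Start: joints at [0.923, 0.104, 0.097, 1.564, 0, 1.353], TCP at [0.25, 0.545, 0.231] pointing down, gripper open.
Joint ranges: [-2.99, 2.99], [-0.84, 1.86], [-1.1, 1.16], [-1.84, 2.11], [-1.51, 1.56], [-3.14, 3.14]. Speed limits (rad/s): [2.22, 2.22, 2.57, 3.14, 3.14, 3.14].

### API

Orientations are given as a unit quaternion [x, y, z, w].
In Python, from rig import telemetry, grab_frame, calibration, job, manip gives the robot as it stands.
- The arm moves only by the tool move_arm, never from a script. Its argument "motion" is text: rows parted by semicolons, each of 6 numbers parted by spaces: the shift along the tool's x, y, z in m, then the turn, a rotation vector about the tool's x, y, z in degrees. In form: x y z rx ry rz; .... A call has 1 to 10 rows; each row shifts and turns the commanded pose from where the row before left it, along the tool's axes as they then stand; what a row does not reach is not made up. A row lasts 1/12 s, in which the tool goes at most 41.7 mm and 7.16 degrees, less where a joint would pass 70% of its speed; a pose out of reach is approached as far as the arm can. A call with a gripper value outside its range is refused whole. "jaw" is the gripper command: -1 is fully open, 1 is shut, values between are in proportion, set as the call begins (left out, the last holds). The fingers move at their own pace and stop on an object; "squeeze" is the grip in N (left out, the last holds). Time passes only in rows, so rows that do not move let the fingers close. It gives the time, the measured TCP pose, the force, the opening and the grip force at its end, in the units of the state.
- telemetry.read_state(): the state, without advancing time (a new reading comes with each control period).
- grab_frame(name): name is "scene" or "top" or "wrist"; returns the picture (420x560x3 uint8, red, green, blue); there is no depth.
- calibration(name): a dict with "fovy" (degrees; the focal length in pixels is half the picture's height over the tangent of half this angle, whatever the lens; pixels are square), "cx", "cy" (the principal point, pixels), "k1" (the pictures are not rectified: a ray, as slopes to the right and down, at radius r is drawn at 1 + k1 r^2 times it, then the intrinsics apply), "R" (3x3) and "t" (3): a world point X has camera coordinates R X + t. Camera axes: x right, y down, z forward; pixel columns grow to the right and rows downward; lengths in m; the calibration is good to about 2 mm. A picture is of the moment at which its call begins: read the wrist's pose just before it. calibration takes no time and is no camera call; for the wrist camera it gives the pose at the moment of the call.
- job.hand_in(): hands the job in; it is judged then, once.
The state is a dict: "t": time; "qpos": joint angles; "joint_vel": joint speeds; "tau": joint torques, N m; "ee_pos": TCP position; "tool_rot": TCP orientation; "ft_force": force on the tool from outside, world axes, zero at the start; "torque": the same for the moment, N m; "grip_width": finger opening in m; "finger_force": force on a finger pad.
Only numpy, scipy, OpenCV 4.12 (cv2) and the standard library are available. Lean on these libraries where they do the work, as an engineer would, in place of code of your own. Each camera call takes 0.05 s, during which the arm holds its last target. There are 200 camera calls.

### The job

Take the swab that stands in the small block and push it down into the open vial of the sample carrier until its thick cap sits on the vial's rim; do not let it drop in. Then, with the carrier still down on its dock, pull the carrier's spring latch sideways by its upright grip, lift the carrier off the docking ball and finish while still holding it: level, at rest, about ten centimetres above the dock, with the swab still home in its vial. Leave the other things on the worktop where they stand.

Things in the scene. Friction and masses are not known exactly. Their poses are not given: they have to be found in the camera images.
- swab: Loose upright swab stick, 94 mm long, 18 g: straight white shaft of 8 mm diameter with a rounded tip, 58 mm long, and on top a grey round cap, 17 mm wide and 36 mm high, to hold it by. Origin at the lower tip, z along the shaft towards the cap. It starts standing in the block's hole with the cap 66 to 102 mm above the worktop.
- swab_shoulder (a point): Point on the swab's axis at the underside of its cap, 58 mm from the tip.
- block: Fixed grey block 50 x 50 x 50 mm with one upright 10 mm hole, 42 mm deep, in the middle of its top; the swab stands in it. Origin at the centre of the underside.
- carrier: Loose sample carrier, 0.5 to 0.7 kg, on the dock: grey deck 90 (its x) x 170 (its y) x 8 mm; aluminium hood, 37 x 37 mm, in the middle, covering the ball; open white vial 66 mm to -y; closed vial with a wider cap (22 mm wide, 72 mm high) 66 mm to +y. Origin: centre of the deck's underside (docked: 10 mm above the worktop, about 2 mm of play), z up. It balances under the latch grip.
- vial_mouth (a point): Centre of the mouth of the open vial, at its rim: in carrier axes 66 mm to -y of the middle and 72 mm above the underside (docked: 82 mm above the worktop). Bore 11.5 mm, outside 18 mm, 61 mm deep. The swab is fully home when its cap rests on this rim.
- latch_grip (a point): Point to hold on the latch's upright grip, 16 mm below its top (docked: 82 mm above the worktop, top at 98 mm). The grip is a grey plate 14 mm thick along the carrier's x (close the fingers along that x), 30 mm wide along y, its upper 41 mm free; slider plate and hood lie right below. Latch shut, it stands above the carrier's middle; it moves with the latch.
- latch (a joint): Latch travel in m: 0 = shut (forked bolt under the ball's head, carrier locked), 0.018 = fully drawn; clear of the ball from about 0.010. It slides to the carrier's own -x, the side with coil spring and lug (at yaw 0: towards the robot). Spring: 1.5 N to start, 5.5 N at the end; shuts when let go. Lifting the grip lifts the carrier; off the ball, the carrier slides back under the grip.
- dock: Fixed dark steel plate 110 (its x) x 190 (its y) x 10 mm under the carrier, same yaw as the carrier at the start; in its middle the docking ball, 21 mm wide, on an 8 mm neck, its top 43 mm above the worktop (the carrier is off it when its underside is higher). Origin at the centre of the underside.
- small_vial: Bystander: small capped control vial, 24 mm wide, 45 mm high, loose. Origin at the centre of the underside.
- timer: Bystander: flat white timer 58 x 62 x 18 mm, loose. Origin at the centre of the underside.
- pot: Bystander: small white lidded pot, 45 mm wide, 48 mm high, loose. Origin at the centre of the underside.
- lancet_box: Bystander: small carton 45 x 62 x 38 mm, loose. Origin at the centre of the underside.
- stain_bottle: Bystander: brown bottle, 48 mm wide, 104 mm high, loose. Origin at the centre of the underside.

How it is judged:
By the outcome, as a careful person would: the job done as asked, in the order asked, and still so for the second after the job is handed in, while the arm keeps its last pose, push and grip.
It also fails if it takes over 56 s, if anything falls off the work surface, if the arm or the gripper's body presses on something with over 40 N, if the wrist force passes 120 N, or if a joint passes its speed limit or range.

## Working session

There is one attempt and no reset: what is moved stays moved. The work goes in short steps, Python scripts to look and compute and a tool call to move; the robot and the scene stay as the last step left them, time stands still between calls to the robot, and variables do not carry over. Pictures are saved under pics/ and viewed, at most 10 in all, crops included, and the job is handed in when it is done.

Besides the shell and the picture viewer there is one more tool, called after "Emit:" as a command line: name --argument value ..., lists and objects as JSON in quotes. move_arm: Moves the arm, as the interface text tells. Its arguments: {"type":"object","properties":{"motion":{"type":"string"},"jaw":{"type":"number"},"squeeze":{"type":"number"}},"required":["motion"]}

```bash
mkdir -p pics; ls
cat > h.py <<'E'
import numpy as np, cv2
from rig import telemetry, grab_frame, calibration, job, manip
def save(n,f): 
    im=grab_frame(n); cv2.imwrite('pics/'+f,im[:,:,::-1]); return im
def ray(c,uv):
    f=210/np.tan(np.radians(c['fovy'])/2); d=np.array([(uv[0]-c['cx'])/f,(uv[1]-c['cy'])/f])
    s=d.copy()
    for _ in range(30): s=d/(1+c['k1']*(s@s))
    R=np.array(c['R']); o=-R.T@np.array(c['t']); return o,R.T@np.array([s[0],s[1],1.])
def onz(c,uv,z):
    o,d=ray(c,uv); return o+d*(z-o[2])/d[2]
def proj(c,X):
    f=210/np.tan(np.radians(c['fovy'])/2); p=np.array(c['R'])@np.array(X)+np.array(c['t']); s=p[:2]/p[2]
    s=s*(1+c['k1']*(s@s)); return np.array([c['cx'],c['cy']])+f*s
def tri(c1,u1,c2,u2):
    A=0;b=0
    for c,u in((c1,u1),(c2,u2)):
        o,d=ray(c,u); d=d/np.linalg.norm(d); P=np.eye(3)-np.outer(d,d); A=A+P; b=b+P@o
    return np.linalg.solve(A,b)
E
python3 - <<'E'
from h import *
a=save('scene','s0.png'); b=save('top','t0.png')
s=telemetry.read_state(); print(s)
for n in('scene','top','wrist'):
    c=calibration(n); print(n,c['fovy'],c['cx'],c['cy'],c['k1'],-np.array(c['R']).T@np.array(c['t']))
print(manip.tcp_to_grasp)
E
```

```text
pics
{'t': 0.1, 'qpos': array([9.23271935e-01, 1.04644250e-01, 9.65592427e-02, 1.56392697e+00,
       3.39634659e-05, 1.35311142e+00]), 'joint_vel': array([ 1.33945938e-04, -6.32291328e-04,  3.57969102e-04,  9.77507407e-05,
        5.01010954e-04, -3.93686687e-04]), 'tau': array([ 5.45233808e-03, -5.58208466e+01,  5.04720211e+01,  1.30906521e-02,
       -3.28119231e-04,  9.57926346e-06]), 'ee_pos': array([0.24982107, 0.54518398, 0.23060409]), 'tool_rot': array([ 2.13268989e-01,  9.76993331e-01, -5.44709164e-04, -2.70239206e-04]), 'ft_force': array([-0.14095778, -0.43103952, -0.9979473 ]), 'torque': array([0.00390029, 0.04910165, 0.0282451 ]), 'finger_force': 0.0, 'grip_width': 0.08527488160797173}
scene 48.99043412431242 281.7857461589996 204.97657593217778 0.024791085993406823 [-0.07622507 -0.41600037  1.05475285]
top 55.80449786918591 277.0362046844121 208.51435889903362 -0.09815945984895066 [0.36951069 0.11689246 1.32115196]
wrist 60.37949537920258 274.62030292643567 210.25031918949688 -0.0364301300063791 [0.18328673 0.57551868 0.37351031]
0.0187
```

View pics/t0.png

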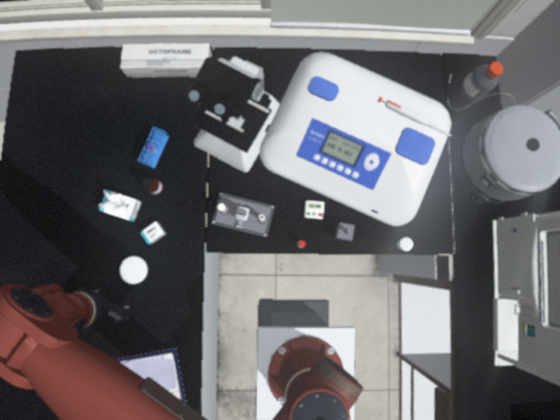

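View pics/s0.png

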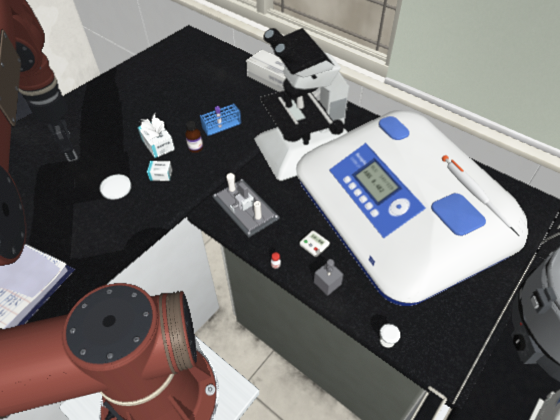

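Top view: block with swab at ~(345,231), carrier at ~(243,214), timer at (315,209), small vial at (301,244), pot at (405,243). I'll zoom in on the carrier and block.

Run:
```python
from h import *
t=cv2.imread('pics/t0.png')[180:260,200:360]; s=cv2.imread('pics/s0.png')[160:300,200:360]
a=cv2.resize(t,None,fx=4.5,fy=4.5,interpolation=cv2.INTER_CUBIC)[:,:720]
b=cv2.resize(s,(0,0),fx=4,fy=4,interpolation=cv2.INTER_CUBIC)
cv2.imwrite('pics/t0z.png',a); cv2.imwrite('pics/s0z.png',b)
c=calibration('top')
for n,uv,z in(('carrier',(243,214),.02),('block',(345,231),.05)): print(n,onz(c,uv,z))
```

```text
carrier [0.5182837  0.20772997 0.02      ]
block [ 0.46334262 -0.12410706  0.05      ]
```

View pics/t0z.png

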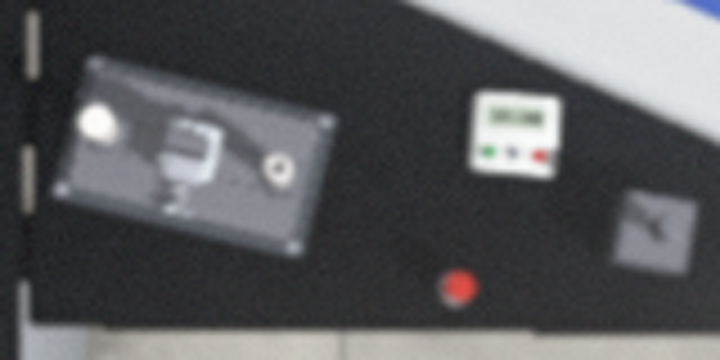

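View pics/s0z.png

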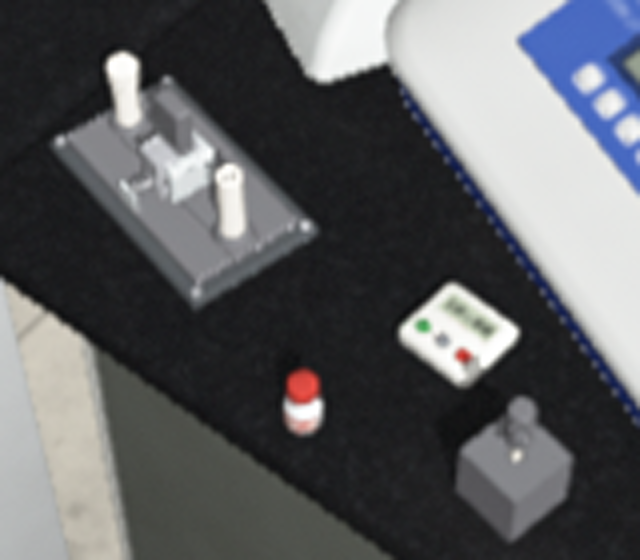

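Zoomed top: dock corners at (97,62),(330,120),(295,250),(62,188), open vial at (279,168) on the right (-y) side, block top centre at (657,232). In the zoomed scene view the swab cap is around (521,410) and the vial mouth at (229,172).

```bash
cat >> h.py <<'E'
from scipy.spatial.transform import Rotation as Ro
def plan(pos,head,n,rnd=4,tilt_fix=True):
    """rows from the measured pose to pos with tool y heading `head` deg, tool down"""
    s=telemetry.read_state(); p=np.array(s['ee_pos']); R=Ro.from_quat(s['tool_rot'])
    h=np.radians(head); y=np.array([np.cos(h),np.sin(h),0]); z=np.array([0,0,-1.]); T=Ro.from_matrix(np.c_[np.cross(y,z),y,z])
    rows=[]
    for k in range(n):
        m=n-k; d=R.inv().apply((np.array(pos)-p)/m); r=np.degrees((R.inv()*T).as_rotvec())/m
        d=np.round(d,rnd); r=np.round(r,1); p=p+R.apply(d); R=R*Ro.from_rotvec(np.radians(r)); rows.append(' '.join('%g'%v for v in np.r_[d,r]+0.))
    print('; '.join(rows));
E
python3 - <<'E'
from h import *
ct,cs=calibration('top'),calibration('scene')
Z=lambda x,y:(200+(x+.5)/4.5-.5,180+(y+.5)/4.5-.5); S=lambda x,y:(200+x/4,160+y/4)
cor=np.array([onz(ct,Z(*p),.01) for p in((97,62),(330,120),(295,250),(62,188))]); print(cor)
e=cor[0]-cor[1]+cor[3]-cor[2]; print('yaw',np.degrees(np.arctan2(-e[0],e[1])),'centre',cor.mean(0), np.linalg.norm(cor[0]-cor[1]),np.linalg.norm(cor[1]-cor[2]))
print('vial top',onz(ct,Z(279,168),.082),'tri',tri(ct,Z(279,168),cs,S(229,172)))
print('block',onz(ct,Z(657,232),.05), 'cap from scene',onz(cs,S(521,409),.102))
plan((.463,-.115,.25),-14,18)
E
```

```text
[[0.58803154 0.28302399 0.01      ]
 [0.54651153 0.1091244  0.01      ]
 [0.44986324 0.13379937 0.01      ]
 [0.49357953 0.30629153 0.01      ]]
yaw -13.824071629052705 centre [0.51949646 0.20805982 0.01      ] 0.1787875176244929 0.09974841444996045
vial top [0.50256854 0.14478174 0.082     ] tri [0.50234035 0.14464365 0.08490334]
block [ 0.46282099 -0.12609241  0.05      ] cap from scene [ 0.46136194 -0.12547007  0.102     ]
-0.026 -0.0284 -0.0011 0 0 4.4; -0.0282 -0.0263 -0.001 0 0 4.4; -0.0301 -0.0241 -0.0011 0 0 4.4; -0.0318 -0.0217 -0.001 0 0 4.4; -0.0334 -0.0192 -0.0011 0 0 4.4; -0.0348 -0.0166 -0.001 0 0 4.4; -0.036 -0.0139 -0.0011 0 0 4.4; -0.0369 -0.0111 -0.001 0 0 4.4; -0.0377 -0.0082 -0.0011 0 0 4.4; -0.0382 -0.0053 -0.001 0 0 4.4; -0.0385 -0.0023 -0.0011 0 0 4.4; -0.0385 0.0006 -0.001 0 0 4.4; -0.0384 0.0036 -0.0011 0 0 4.4; -0.038 0.0065 -0.001 0 0 4.4; -0.0374 0.0094 -0.0011 0 0 4.4; -0.0365 0.0123 -0.001 0 0 4.5; -0.0354 0.0151 -0.0011 0 0 4.4; -0.0342 0.0177 -0.001 0 0.1 4.5
```

Emit:
move_arm --motion "-0.026 -0.0284 -0.001 0 0 4.4; -0.028 -0.0263 -0.001 0 0 4.4; -0.030 -0.024 -0.001 0 0 4.4; -0.032 -0.022 -0.001 0 0 4.4; -0.0334 -0.019 -0.001 0 0 4.4; -0.035 -0.0166 -0.001 0 0 4.4; -0.036 -0.014 -0.001 0 0 4.4; -0.037 -0.011 -0.001 0 0 4.4; -0.0377 -0.008 -0.001 0 0 4.4; -0.038 -0.005 -0.001 0 0 4.4" --jaw -1

```text
t: 0.93
ee_pos: [0.3688, 0.1771, 0.2412]
tool_rot: [0.565, 0.825, 0.0, 0.0]
ft_force: [1.9, -0.0, 0.6]
grip_width: 0.0854
finger_force: 0.0
```

```bash
python3 -c "
from h import *
plan((.463,-.115,.25),-14,9)"
```

```text
-0.034 -0.002 -0.001 0 0 3.9; -0.0341 0.0004 -0.001 0 0 3.9; -0.034 0.0027 -0.001 0 0 3.9; -0.0337 0.005 -0.001 0 0 3.9; -0.0333 0.0072 -0.001 0 0 3.9; -0.0328 0.0095 -0.001 0 0 3.9; -0.032 0.0117 -0.0009 0 0 3.9; -0.0312 0.0139 -0.001 0 0 3.9; -0.0302 0.016 -0.0009 0 0 4
```

Emit:
move_arm --motion "-0.034 -0.002 -0.001 0 0 3.9; -0.034 0.0004 -0.001 0 0 3.9; -0.034 0.0027 -0.001 0 0 3.9; -0.034 0.005 -0.001 0 0 3.9; -0.033 0.007 -0.001 0 0 3.9; -0.033 0.0095 -0.001 0 0 3.9; -0.032 0.012 -0.001 0 0 3.9; -0.031 0.014 -0.001 0 0 3.9; -0.020 0.010 -0.001 0 0 2; 0 0 0 0 0 0"

```text
t: 1.77
ee_pos: [0.4606, -0.1055, 0.2495]
tool_rot: [0.778, 0.628, -0.0, -0.0]
ft_force: [-0.6, 0.1, -0.4]
grip_width: 0.0853
finger_force: 0.0
```

```bash
python3 -c "
from h import *
print(telemetry.read_state()['ee_pos'],telemetry.read_state()['joint_vel'])
c=calibration('wrist'); save('wrist','w1.png')
for X in [(.462,-.1255,.102),(.462,-.1255,.066),(.462,-.1255,.05)]: print(proj(c,X))
"
```

```text
[ 0.46059647 -0.10548319  0.24947362] [ 0.06083415 -0.04491478 -0.03671498  0.03886731  0.01925755 -0.00013616]
[281.3598697  215.37827287]
[280.73506231 203.75199454]
[280.49625122 199.31065756]
```

View pics/w1.png

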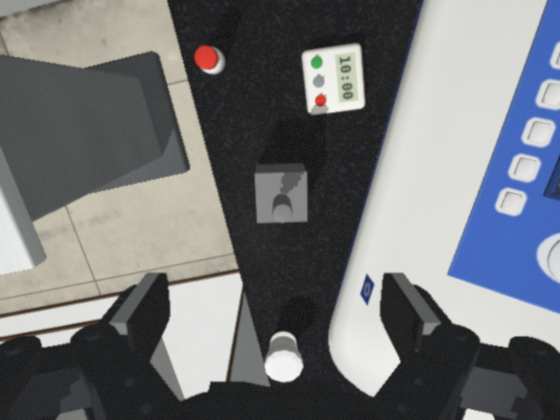

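Wrist: block top spans cols 256–307, rows 172–223; the cap's top is at ~(282,212), about as predicted. Going closer.

```bash
python3 -c "
from h import *
c=calibration('wrist')
print(telemetry.read_state()['ee_pos'],onz(c,(282.3,212.5),.102),onz(c,(281.5,197.5),.05))
plan((.462,-.1255,.14),-13.9,5)"
```

```text
[ 0.46002714 -0.10356689  0.24956736] [ 0.46272033 -0.12112055  0.102     ] [ 0.46274567 -0.12179365  0.05      ]
-0.0042 0.0013 0.0219 0 0 0.4; -0.0042 0.0014 0.0219 0 0 0.4; -0.0042 0.0014 0.0219 0 0 0.4; -0.0042 0.0014 0.0219 0 0 0.3; -0.0042 0.0014 0.022 -0.1 0 0.4
```

Emit:
move_arm --motion "-0.004 0.0014 0.022 0 0 0.4; -0.004 0.0014 0.022 0 0 0.4; -0.004 0.0014 0.022 0 0 0.4; -0.004 0.0014 0.022 0 0 0.3; -0.004 0.0014 0.022 0 0 0.4; 0 0 0 0 0 0; 0 0 0 0 0 0" --jaw -0.3

```text
t: 2.4
ee_pos: [0.4617, -0.1217, 0.1397]
tool_rot: [0.786, 0.618, -0.0, -0.001]
ft_force: [0.1, -0.2, 1.4]
grip_width: 0.0557
finger_force: 0.0
```

```bash
python3 -c "
from h import *
s=telemetry.read_state();print(s['ee_pos'],s['joint_vel'])
c=calibration('wrist'); im=save('wrist','w2.png')
print(telemetry.read_state()['ee_pos'])
for X in [(.4625,-.124,.102),(.4625,-.124,.05)]: print(proj(c,X))
p=proj(c,s['ee_pos']);print(p)
cv2.imwrite('pics/w2z.png',cv2.resize(im[150:420,160:420,::-1],None,fx=2.2,fy=2.2,interpolation=cv2.INTER_CUBIC))
"
```

```text
[ 0.46169076 -0.12171619  0.13974955] [ 0.00340444 -0.01716306  0.05113738  0.01194781  0.00074854 -0.001033  ]
[ 0.46247807 -0.12218992  0.14108994]
[277.02402404 246.72209833]
[276.76849217 217.15794872]
[274.29354504 275.58463333]
```

View pics/w2z.png

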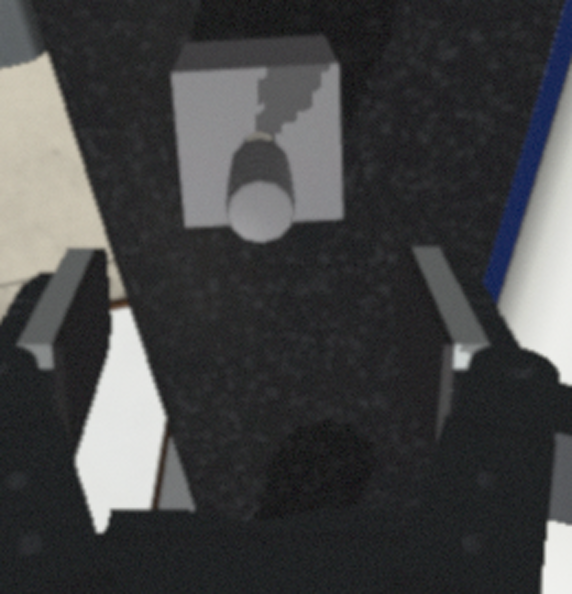

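Crop: cap top centre at zoom (261,212) = px (278.6,246.4), finger midplane at col ≈277.7, so the cap is ~1 mm to the tool's +y. Descending and gripping.

```bash
python3 -c "
from h import *
c=calibration('wrist');print(onz(c,(278.6,246.4),.102),telemetry.read_state()['ee_pos'])
plan((.4635,-.1247,.070),-13.9,5)"
```

```text
[ 0.46413207 -0.12508475  0.102     ] [ 0.46247807 -0.12218992  0.14108994]
-0.0004 0.0003 0.0142 0 0 0; -0.0005 0.0003 0.0142 0 0 0.1; -0.0004 0.0003 0.0142 0 0 0; -0.0005 0.0003 0.0142 0 0 0.1; -0.0004 0.0004 0.0143 0 0 0
```

Emit:
move_arm --motion "-0.0005 0.0003 0.014 0 0 0; -0.0005 0.0003 0.014 0 0 0; -0.0005 0.0003 0.014 0 0 0; -0.0005 0.0003 0.014 0 0 0; -0.0005 0.0003 0.014 0 0 0; 0 0 0 0 0 0; 0 0 0 0 0 0"

```text
t: 3.03
ee_pos: [0.4638, -0.1255, 0.0715]
tool_rot: [0.786, 0.618, 0.0, 0.0]
ft_force: [0.0, 0.1, -0.1]
grip_width: 0.0554
finger_force: 0.0
```

Emit:
move_arm --motion "0 0 0 0 0 0; 0 0 0 0 0 0; 0 0 0 0 0 0; 0 0 0 0 0 0; 0 0 0 0 0 0; 0 0 0 0 0 0; 0 0 0 0 0 0; 0 0 0 0 0 0" --jaw 1 --squeeze 30

```text
t: 3.7
ee_pos: [0.4639, -0.126, 0.0713]
tool_rot: [0.787, 0.618, 0.0, 0.001]
ft_force: [-1.7, -0.5, 6.4]
grip_width: 0.0163
finger_force: 29.2
```

Emit:
move_arm --motion "0 0 -0.01 0 0 0; 0 0 -0.02 0 0 0; 0 0 -0.025 0 0 0; 0 0 -0.025 0 0 0; 0 0 -0.025 0 0 0; 0 0 0 0 0 0; 0 0 0 0 0 0"

```text
t: 4.28
ee_pos: [0.4643, -0.1262, 0.1774]
tool_rot: [0.787, 0.618, 0.001, 0.001]
ft_force: [-0.2, 0.2, -0.9]
grip_width: 0.0161
finger_force: 29.5
```

```bash
python3 -c "
from h import *
s=telemetry.read_state();print(s['ee_pos'],s['ft_force'],s['grip_width'])
c=calibration('wrist'); im=save('wrist','w3.png')
cv2.imwrite('pics/w3z.png',cv2.resize(im[100:420,160:420,::-1],None,fx=1.8,fy=1.8,interpolation=cv2.INTER_CUBIC))
plan((.5035,.144,.175),-13.9,9)
"
```

```text
[ 0.46432061 -0.12623335  0.17736265] [-0.23646488  0.23407893 -0.93821566] 0.01611274956512989
0.0302 -0.0028 0.0001 0 0 0; 0.0302 -0.0028 0.0001 0 0 0; 0.0302 -0.0028 0.0001 0 0 0; 0.0302 -0.0028 0.0001 0 0 0; 0.0302 -0.0028 0.0001 0 0 0; 0.0301 -0.0028 0.0001 0 0 0; 0.0302 -0.0028 0.0001 0 0 0.1; 0.0301 -0.0029 0 0 0 0; 0.0302 -0.0029 0.0001 0.1 0 0.1
```

View pics/w3z.png

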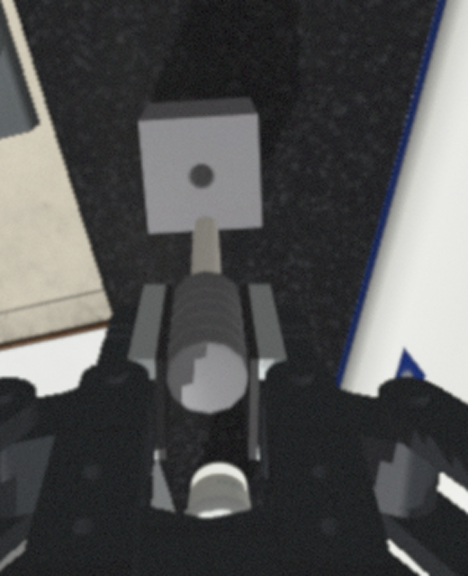

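Wrist: swab held upright between the pads, with the block hole straight below the tip at zoom (201,176) = px (271.7,197.8). This is my reference: with the TCP 32 mm higher and the swab over the vial, the mouth should appear at this same pixel.

Emit:
move_arm --motion "0.030 -0.003 -0.0035 0 0 0; 0.030 -0.003 -0.0035 0 0 0; 0.030 -0.003 -0.0035 0 0 0; 0.030 -0.003 -0.0035 0 0 0; 0.030 -0.003 -0.0035 0 0 0; 0.030 -0.003 -0.0035 0 0 0; 0.030 -0.003 -0.0035 0 0 0; 0.030 -0.003 -0.0035 0 0 0; 0.030 -0.002 -0.0035 0 0 0; 0 0 0 0 0 0"

```text
t: 5.17
ee_pos: [0.5018, 0.1469, 0.2061]
tool_rot: [0.785, 0.619, 0.0, -0.001]
ft_force: [-0.7, -0.6, -0.3]
grip_width: 0.0162
finger_force: 29.5
```

Emit:
move_arm --motion "0 0 0 0 0 0; 0 0 0 0 0 0; 0 0 0 0 0 0; 0 0 0 0 0 0"

```text
t: 5.5
ee_pos: [0.502, 0.1418, 0.2064]
tool_rot: [0.787, 0.617, -0.0, -0.0]
ft_force: [-0.1, 0.3, 0.2]
grip_width: 0.0161
finger_force: 29.5
```

```bash
python3 -c "
from h import *
s=telemetry.read_state();print(s['ee_pos'],s['tool_rot'],s['joint_vel'])
c=calibration('wrist'); im=save('wrist','w4.png')
print(proj(c,(.5035,.144,.082)), onz(c,(271.7,197.8),.082))
cv2.imwrite('pics/w4z.png',cv2.resize(im[100:320,160:420,::-1],None,fx=2.7,fy=2.7,interpolation=cv2.INTER_CUBIC))
"
```

```text
[0.50202141 0.14175315 0.20637348] [ 7.86996061e-01  6.16957929e-01 -2.93401161e-04 -1.66617183e-04] [-2.44961810e-06 -8.04771472e-04  3.86378405e-03  1.58641000e-04
  4.30320502e-04  1.96474949e-03]
[275.82819791 197.44433045] [0.50036352 0.14447894 0.082     ]
```

View pics/w4z.png

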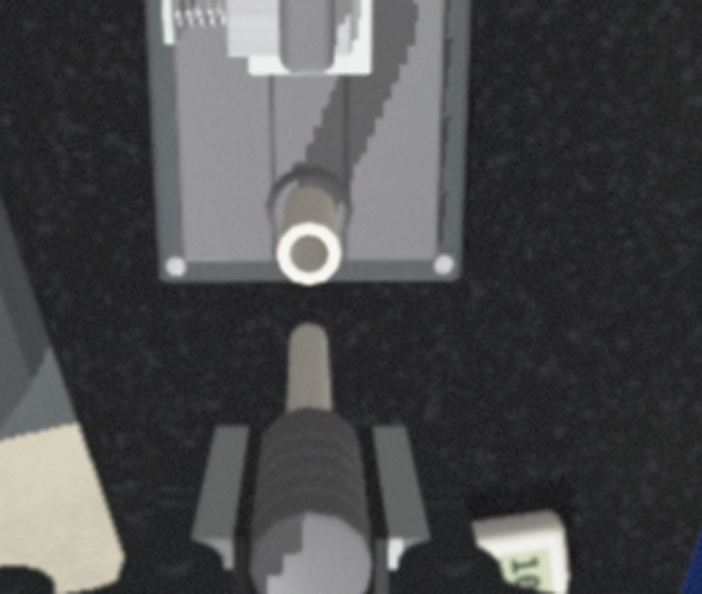

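Vial mouth at zoom (309,253) = px (274.4,193.7), shaft tip at zoom ~(309,335).

```bash
python3 -c "
from h import *
c=calibration('wrist'); s=telemetry.read_state(); R=Ro.from_quat(s['tool_rot']); p=s['ee_pos']
L=lambda uv,dz: R.inv().apply(onz(c,uv,p[2]-dz)-p)
hole=L((271.7,197.8),.1774-.05); mouth=L((274.4,193.7),p[2]-.082)
print('hole',hole,'mouth',mouth,'move',mouth-hole)
for d in(.0633,.0053,-.0307): print(d,proj(c,p+R.apply([hole[0],hole[1],d])), L((274.4,224),d))
"
```

```text
hole [ 0.00145183 -0.00222046  0.12740063] mouth [ 0.00544582 -0.00012647  0.12454718] move [ 0.00399399  0.00209399 -0.00285345]
0.0633 [270.78673558 224.99381105] [ 2.08793726e-03 -3.72924666e-05  6.32998539e-02]
0.0053 [269.37070072 267.24015882] [2.20603213e-02 4.41980333e-05 5.29827240e-03]
-0.0307 [267.88446462 311.68968463] [ 3.44569735e-02  9.47783436e-05 -3.07027092e-02]
```

Emit:
move_arm --motion "0.002 0.0002 0.014 0 0 0; 0.0016 0.0001 0.014 0 0 0; 0 0 0.014 0 0 0; 0 0 0.011 0 0 0; 0 0 0 0 0 0; 0 0 0 0 0 0; 0 0 0 0 0 0; 0 0 0 0 0 0"

```text
t: 6.22
ee_pos: [0.5039, 0.1461, 0.1549]
tool_rot: [0.787, 0.617, 0.001, 0.0]
ft_force: [0.7, 0.1, -1.2]
grip_width: 0.016
finger_force: 29.5
```

```bash
python3 -c "
from h import *
s=telemetry.read_state();print(s['ee_pos'],s['tool_rot'])
im=save('wrist','w5.png'); sc=save('scene','s5.png')
a=cv2.resize(im[180:300,210:350,::-1],None,fx=4.5,fy=4.5,interpolation=cv2.INTER_CUBIC)
p=proj(calibration('scene'),(.503,.144,.085)).astype(int);print(p)
cv2.imwrite('pics/w5z.png',a)
b=cv2.resize(sc[p[1]-50:p[1]+40,p[0]-50:p[0]+50,::-1],None,fx=6,fy=6,interpolation=cv2.INTER_CUBIC); cv2.imwrite('pics/s5z.png',b)
"
```

```text
[0.50391166 0.14606178 0.15487313] [7.86599859e-01 6.17462627e-01 6.31347069e-04 4.09079455e-04]
[257 202]
```

View pics/w5z.png

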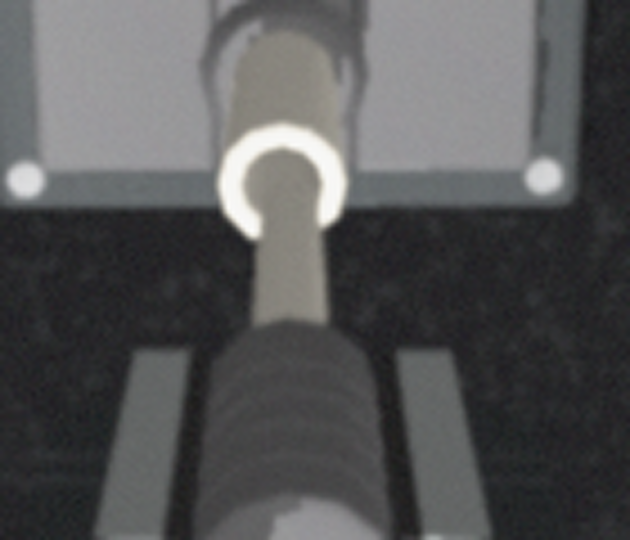

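Rim centre at zoom (282.5,186); the shaft at the rim is centred at about col 290, roughly 1 mm to tool +y. The rim row gives the x error.

```bash
python3 -c "
from h import *
c=calibration('wrist'); s=telemetry.read_state(); R=Ro.from_quat(s['tool_rot']); p=s['ee_pos']; print(p)
L=lambda uv,z: R.inv().apply(onz(c,uv,z)-p)
print(L((272.8,221.3),.082)); 
for z in (.0916,.082): print(proj(c,p+R.apply([.0018,0,p[2]-z])))
"
```

```text
[0.50387807 0.14611568 0.15469496]
[ 0.0006998  -0.00109309  0.07269385]
[274.51835175 224.63949513]
[274.53624246 219.64129317]
```

View pics/s5z.png

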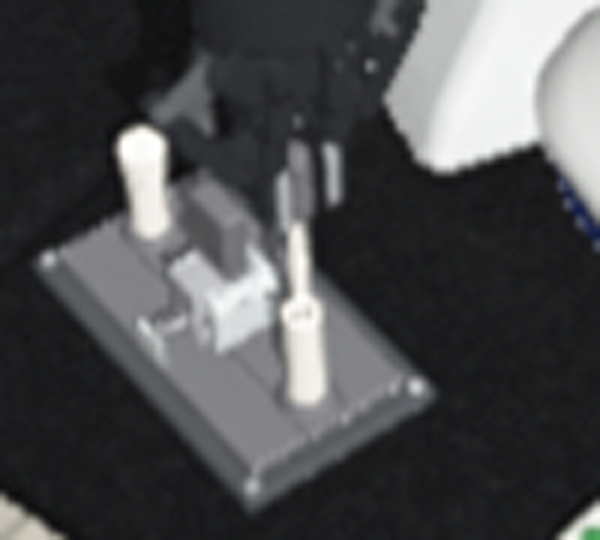

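Emit:
move_arm --motion "-0.001 -0.001 0 0 0 0; 0 0 0.002 0 0 0; 0 0 0.003 0 0 0; 0 0 0.004 0 0 0; 0 0 0.004 0 0 0; 0 0 0.003 0 0 0; 0 0 0 0 0 0; 0 0 0 0 0 0"

```text
t: 6.98
ee_pos: [0.5019, 0.1455, 0.1375]
tool_rot: [0.787, 0.618, -0.0, -0.0]
ft_force: [-1.1, 0.2, -0.4]
grip_width: 0.0161
finger_force: 29.5
```

```bash
python3 -c "
from h import *
s=telemetry.read_state();print(s['ee_pos'],s['tool_rot'],s['ft_force'])
im=save('wrist','w6.png')
a=cv2.resize(im[180:300,210:350,::-1],None,fx=4.5,fy=4.5,interpolation=cv2.INTER_CUBIC)
cv2.imwrite('pics/w6z.png',a)
"
```

```text
[0.5019091  0.14545039 0.13746511] [ 7.86528207e-01  6.17554276e-01 -2.25255858e-04 -2.11605011e-04] [-1.06168541  0.19663699 -0.37756388]
```

View pics/w6z.png

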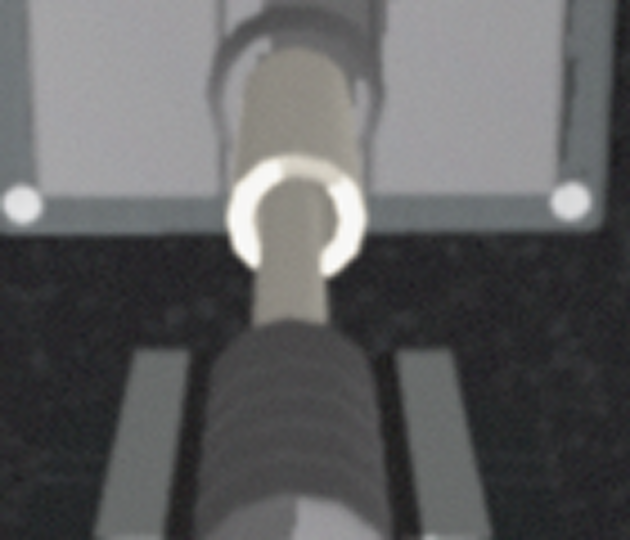

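```bash
python3 -c "
from h import *
c=calibration('wrist'); s=telemetry.read_state(); R=Ro.from_quat(s['tool_rot']); p=s['ee_pos']; print(p)
print(R.inv().apply(onz(c,(275.9,229.3),.082)-p))
"
```

```text
[0.50211421 0.14544925 0.13775498]
[0.0014277  0.00084774 0.05575498]
```

Emit:
move_arm --motion "-0.0002 0.0005 0.002 0 0 0; 0 0 0.004 0 0 0; 0 0 0.005 0 0 0; 0 0 0.006 0 0 0; 0 0 0.006 0 0 0; 0 0 0.006 0 0 0; 0 0 0.006 0 0 0; 0 0 0.004 0 0 0; 0 0 0 0 0 0; 0 0 0 0 0 0"

```text
t: 7.87
ee_pos: [0.5024, 0.1451, 0.0986]
tool_rot: [0.787, 0.618, -0.0, -0.0]
ft_force: [-0.0, -0.1, -0.6]
grip_width: 0.016
finger_force: 29.5
```

```bash
python3 -c "
from h import *
s=telemetry.read_state();print(s['ee_pos'],s['tool_rot'],s['ft_force'],s['torque'])
im=save('wrist','w7.png')
a=cv2.resize(im[180:300,210:350,::-1],None,fx=4.5,fy=4.5,interpolation=cv2.INTER_CUBIC)
cv2.imwrite('pics/w7z.png',a)
"
```

```text
[0.50243312 0.14513376 0.09856808] [ 7.86544207e-01  6.17533945e-01 -1.23505136e-04 -1.44131716e-04] [-0.03340273 -0.0744614  -0.63208868] [-0.00184875  0.01961958 -0.01760811]
```

That makes 11 pictures viewed, one more than the 10 allowed. I'll view no more and go on with numeric readings only.

Emit:
move_arm --motion "0 0 0.003 0 0 0; 0 0 0.003 0 0 0; 0 0 0.002 0 0 0; 0 0 0.001 0 0 0; 0 0 0 0 0 0; 0 0 0 0 0 0"

```text
t: 8.42
ee_pos: [0.5026, 0.1451, 0.0898]
tool_rot: [0.787, 0.618, 0.0, -0.0]
ft_force: [0.3, 0.6, 0.3]
grip_width: 0.0161
finger_force: 29.5
```

Emit:
move_arm --motion "0 0 0.001 0 0 0; 0 0 0 0 0 0; 0 0 0.001 0 0 0; 0 0 0 0 0 0; 0 0 0 0 0 0"

```text
t: 8.83
ee_pos: [0.5026, 0.1451, 0.0878]
tool_rot: [0.787, 0.618, 0.0, -0.0]
ft_force: [0.1, -0.1, -0.5]
grip_width: 0.0161
finger_force: 29.5
```

Emit:
move_arm --motion "0 0 0.001 0 0 0; 0 0 0 0 0 0; 0 0 0.001 0 0 0; 0 0 0 0 0 0; 0 0 0 0 0 0"

```text
t: 9.25
ee_pos: [0.5028, 0.1452, 0.0875]
tool_rot: [0.786, 0.618, 0.0, 0.0]
ft_force: [-7.2, -0.6, 13.9]
grip_width: 0.016
finger_force: 31.2
```

Emit:
move_arm --motion "0 0 0.001 0 0 0; 0 0 0 0 0 0; 0 0 0 0 0 0"

```text
t: 9.5
ee_pos: [0.5029, 0.1452, 0.0874]
tool_rot: [0.786, 0.618, 0.0, 0.0]
ft_force: [-10.8, -1.5, 21.1]
grip_width: 0.0163
finger_force: 32.0
```

Contact with the rim came at the predicted height (~21 N). Backing the push off and releasing.

Emit:
move_arm --motion "0 0 -0.002 0 0 0; 0 0 0 0 0 0; 0 0 0 0 0 0"

```text
t: 9.75
ee_pos: [0.5031, 0.1452, 0.0875]
tool_rot: [0.787, 0.618, 0.001, 0.0]
ft_force: [-1.5, 0.3, 7.1]
grip_width: 0.016
finger_force: 30.5
```

Emit:
move_arm --motion "0 0 0 0 0 0; 0 0 0 0 0 0; 0 0 0 0 0 0; 0 0 0 0 0 0; 0 0 0 0 0 0" --jaw -0.3

```text
t: 10.17
ee_pos: [0.5024, 0.1451, 0.0865]
tool_rot: [0.787, 0.618, -0.0, -0.0]
ft_force: [-0.5, -0.6, -0.4]
grip_width: 0.0555
finger_force: 0.0
```

```bash
python3 -c "
from h import *
s=telemetry.read_state();print(s['ee_pos'],s['ft_force'],s['grip_width'])
im=save('wrist','w8.png')
g=im[180:420,200:350].astype(int)
c=calibration('wrist')
print(proj(c,(.502,.1445,.118)),proj(c,(.502,.1445,.082)))
"
```

```text
[0.50240166 0.14512208 0.08648246] [-0.50876268 -0.64430832 -0.4356773 ] 0.0554661532745374
[273.18974005 318.1410694 ] [273.58249273 272.34479326]
```

Emit:
move_arm --motion "0 0 -0.01 0 0 0; 0 0 -0.02 0 0 0; 0 0 -0.025 0 0 0; 0.01 0 -0.02 0 0 0; 0.02 0 0 0 0 0; 0.02 0 0 0 0 0; 0.016 0 0 0 0 0; 0 0 0 0 0 0; 0 0 0 0 0 0; 0 0 0 0 0 0"

```text
t: 11.05
ee_pos: [0.5181, 0.2089, 0.1621]
tool_rot: [0.786, 0.618, -0.0, 0.0]
ft_force: [-0.1, -0.3, -0.0]
grip_width: 0.0553
finger_force: 0.0
```

Run:
```python
from h import *
s=telemetry.read_state();print(s['ee_pos'],s['tool_rot'],s['ft_force'])
c=calibration('wrist'); im=save('wrist','w9.png'); sc=save('scene','s9.png'); tp=save('top','t9.png')
for n,X in dict(grip=(.5195,.2085,.098),gripb=(.5195,.2085,.06),cvial=(.535,.272,.082)).items(): print(n,proj(c,X))
# closed vial white cap in the wrist picture
hsv=cv2.cvtColor(im,cv2.COLOR_RGB2HSV); m=((hsv[...,2]>190)&(hsv[...,1]<45)).astype(np.uint8)
n,l,st,ce=cv2.connectedComponentsWithStats(m)
for i in range(1,n):
    if st[i,4]>150: print(st[i],ce[i].round(1))
# grey profile across the grip top (row by row)
r=int(proj(c,(.5195,.2085,.098))[1]); g=cv2.cvtColor(im,cv2.COLOR_RGB2GRAY)
for k in (r-8,r,r+8): print(k,list(g[k,225:325:3]))
```

```text
[0.51814189 0.20886537 0.16211143] [ 7.86482390e-01  6.17612694e-01 -6.88634955e-05  7.51849603e-05] [-0.07049024 -0.34174032 -0.04055317]
grip [276.75747951 226.85974659]
gripb [276.49806384 208.96509873]
cvial [276.83969369 114.9204242 ]
[  446     0   114   194 13186] [520.6 107.1]
[   0   75   98   39 1111] [48.2 95.4]
[ 255   91   37   37 1037] [272.9 109.2]
[   9  114  114  110 5689] [ 66.3 166.3]
[285 186  15  40 277] [293.4 209.5]
[239 188  25  39 754] [251.7 205.9]
[  0 192  37  42 826] [ 16.3 217.1]
[  0 227  41  29 522] [ 16.1 238.9]
[ 485  255   75  136 6267] [531.3 318. ]
[102 388  40  32 802] [125.2 405.7]
218 [np.uint8(170), np.uint8(169), np.uint8(166), np.uint8(165), np.uint8(164), np.uint8(166), np.uint8(219), np.uint8(224), np.uint8(222), np.uint8(221), np.uint8(222), np.uint8(221), np.uint8(215), np.uint8(137), np.uint8(160), np.uint8(160), np.uint8(160), np.uint8(158), np.uint8(153), np.uint8(136), np.uint8(158), np.uint8(217), np.uint8(205), np.uint8(212), np.uint8(182), np.uint8(125), np.uint8(104), np.uint8(103), np.uint8(133), np.uint8(153), np.uint8(155), np
[... 371 characters left out ...]
(156), np.uint8(129), np.uint8(117), np.uint8(119), np.uint8(103), np.uint8(110), np.uint8(150), np.uint8(155), np.uint8(155), np.uint8(156), np.uint8(154), np.uint8(154), np.uint8(154)]
234 [np.uint8(174), np.uint8(173), np.uint8(170), np.uint8(170), np.uint8(167), np.uint8(162), np.uint8(164), np.uint8(163), np.uint8(160), np.uint8(161), np.uint8(161), np.uint8(148), np.uint8(140), np.uint8(133), np.uint8(167), np.uint8(170), np.uint8(164), np.uint8(158), np.uint8(156), np.uint8(138), np.uint8(101), np.uint8(95), np.uint8(100), np.uint8(105), np.uint8(103), np.uint8(116), np.uint8(157), np.uint8(157), np.uint8(154), np.uint8(157), np.uint8(155), np.uint8(155), np.uint8(154), np.uint8(153)]
```

Emit:
move_arm --motion "0.0015 -0.0005 0.01 0 0 0; 0 0 0.02 0 0 0; 0 0 0.02 0 0 0; 0 0 0.02 0 0 0; 0 0 0.015 0 0 0; 0 0 0.008 0 0 0; 0 0 0.004 0 0 0; 0 0 0 0 0 0; 0 0 0 0 0 0"

```text
t: 11.95
ee_pos: [0.5185, 0.2108, 0.0655]
tool_rot: [0.787, 0.617, 0.0, 0.0]
ft_force: [0.6, -0.1, 0.3]
grip_width: 0.0553
finger_force: 0.0
```

Emit:
move_arm --motion "0 0 0 0 0 0; 0 0 0 0 0 0; 0 0 0 0 0 0; 0 0 0 0 0 0; 0 0 0 0 0 0; 0 0 0 0 0 0; 0 0 0 0 0 0; 0 0 0 0 0 0" --jaw 1 --squeeze 70

```text
t: 12.62
ee_pos: [0.5183, 0.211, 0.0656]
tool_rot: [0.786, 0.618, 0.0, 0.0]
ft_force: [-2.4, -0.6, 5.8]
grip_width: 0.0132
finger_force: 68.5
```

Emit:
move_arm --motion "0 -0.002 0 0 0 0; 0 -0.003 0 0 0 0; 0 -0.003 0 0 0 0; 0 -0.003 0 0 0 0; 0 -0.003 0 0 0 0; 0 -0.002 0 0 0 0; 0 0 0 0 0 0; 0 0 0 0 0 0; 0 0 0 0 0 0"

```text
t: 13.37
ee_pos: [0.5035, 0.2145, 0.0656]
tool_rot: [0.787, 0.617, 0.001, 0.001]
ft_force: [5.2, -1.1, 4.7]
grip_width: 0.0129
finger_force: 68.6
```

Latch drawn ~15 mm with ~5 N, which matches the spring. Lifting gently.

Emit:
move_arm --motion "0 -0.001 0 0 0 0; 0 0 -0.001 0 0 0; 0 0 -0.002 0 0 0; 0 0 -0.002 0 0 0; 0 0 -0.002 0 0 0; 0 0 -0.002 0 0 0; 0 0 0 0 0 0; 0 0 0 0 0 0"

```text
t: 14.03
ee_pos: [0.5017, 0.2147, 0.0738]
tool_rot: [0.787, 0.617, -0.0, 0.0]
ft_force: [4.7, -2.6, -6.7]
grip_width: 0.013
finger_force: 68.2
```

Emit:
move_arm --motion "0 0 -0.003 0 0 0; 0 0 -0.004 0 0 0; 0 0 -0.004 0 0 0; 0 0 -0.003 0 0 0; 0 0 -0.003 0 0 0; 0 0 -0.002 0 0 0; 0 0 0 0 0 0"

```text
t: 14.62
ee_pos: [0.5023, 0.215, 0.094]
tool_rot: [0.787, 0.618, 0.001, 0.0]
ft_force: [3.9, -1.3, -1.5]
grip_width: 0.0129
finger_force: 69.1
```

Emit:
move_arm --motion "0 0 0 0 0 0; 0 0 0 0 0 0; 0 0 0 0 0 0"

```text
t: 14.87
ee_pos: [0.5021, 0.215, 0.0934]
tool_rot: [0.787, 0.618, 0.001, 0.0]
ft_force: [3.5, -1.4, 0.5]
grip_width: 0.0133
finger_force: 69.3
```

Run:
```python
from h import *
s=telemetry.read_state();print(s['ee_pos'],s['ft_force'],s['torque'],s['grip_width'])
sc=save('scene','s10.png'); im=save('wrist','w10.png')
a=cv2.imread('pics/s9.png').astype(int); d=np.abs(sc[:,:,::-1].astype(int)-a).sum(2)>60
ys,xs=np.where(d); print('changed box',xs.min(),xs.max(),ys.min(),ys.max())
hsv=cv2.cvtColor(im,cv2.COLOR_RGB2HSV); m=((hsv[...,2]>190)&(hsv[...,1]<45)).astype(np.uint8)
n,l,st,ce=cv2.connectedComponentsWithStats(m)
for i in range(1,n):
    if st[i,4]>100 and 200<ce[i][0]<360: print(st[i],ce[i].round(1))
c=calibration('wrist'); p=np.array(s['ee_pos']); R=Ro.from_quat(s['tool_rot'])
for lift in (0,.0285): print('closed vial top if lifted',lift,proj(c,[*(p+R.apply([.066,(.017),0]))[:2],.082+lift]))
```

```text
[0.50213155 0.21498335 0.09344856] [ 3.45586912 -1.42422908  0.53956475] [-0.25273638 -1.16119243  0.06218918] 0.0132634684673475
changed box 0 274 0 406
[223   0 110  30 224] [276.5  13.9]
[ 214   80   58  133 5482] [239.3 132.8]
[ 279   89   62   63 3006] [309.5 120. ]
[ 264  224   89   85 2631] [318.  250.8]
[ 211  230   46   52 1040] [229.  253.7]
[ 251  293   35   67 1139] [272.8 332.7]
closed vial top if lifted 0 [315.58310866 119.20603383]
closed vial top if lifted 0.0285 [324.71624557 123.11981837]
```

The closed vial's cap blob has grown from 37 to 62 px, which matches a 28 mm lift, so the carrier is coming up. Continuing slowly past the ball.

Emit:
move_arm --motion "0 0 -0.002 0 0 0; 0 0 -0.002 0 0 0; 0 0 -0.002 0 0 0; 0 0 -0.002 0 0 0; 0 0 -0.002 0 0 0; 0 0 0 0 0 0; 0 0 0 0 0 0; 0 0 0 0 0 0; 0 0 0 0 0 0"

```text
t: 15.72
ee_pos: [0.5014, 0.2149, 0.1025]
tool_rot: [0.787, 0.618, -0.0, -0.0]
ft_force: [-0.3, 0.2, -5.8]
grip_width: 0.0135
finger_force: 69.2
```

Run:
```python
from h import *
s=telemetry.read_state();print(s['ee_pos'],s['tool_rot'],s['ft_force'],s['torque'],s['grip_width'])
im=save('wrist','w11.png')
hsv=cv2.cvtColor(im,cv2.COLOR_RGB2HSV); m=((hsv[...,2]>190)&(hsv[...,1]<45)).astype(np.uint8)
n,l,st,ce=cv2.connectedComponentsWithStats(m)
for i in range(1,n):
    if st[i,4]>100 and 200<ce[i][0]<360: print(st[i],ce[i].round(1))
```

```text
[0.50137365 0.21485464 0.10253897] [ 7.86528762e-01  6.17553587e-01 -1.88557401e-04 -1.98197862e-04] [-0.26181244  0.21130658 -5.75978392] [ 0.00410513 -0.05117035  0.02265876] 0.013475776407834513
[226   0 120  32 254] [284.9  14.7]
[ 189   80  117  139 9535] [236.7 133.5]
[ 187  208   69  107 2613] [216.8 261. ]
[ 238  224   77   45 1291] [284.5 235.3]
[ 257  293   29   67 1007] [274.1 328.2]
```

Now off the ball: 5.8 N of weight, no side force, no moment. Lifting to 100 mm.

Emit:
move_arm --motion "0 0 -0.004 0 0 0; 0 0 -0.009 0 0 0; 0 0 -0.012 0 0 0; 0 0 -0.013 0 0 0; 0 0 -0.012 0 0 0; 0 0 -0.009 0 0 0; 0 0 -0.004 0 0 0; 0 0 0 0 0 0; 0 0 0 0 0 0; 0 0 0 0 0 0"

```text
t: 16.6
ee_pos: [0.5012, 0.2148, 0.1651]
tool_rot: [0.787, 0.618, -0.0, -0.0]
ft_force: [0.7, -0.6, -6.7]
grip_width: 0.0131
finger_force: 69.4
```

Emit:
move_arm --motion "0 0 0 0 0 0; 0 0 0 0 0 0; 0 0 0 0 0 0; 0 0 0 0 0 0; 0 0 0 0 0 0; 0 0 0 0 0 0"

```text
t: 17.1
ee_pos: [0.5016, 0.2149, 0.1658]
tool_rot: [0.787, 0.618, 0.0, -0.0]
ft_force: [-0.5, -0.0, -5.4]
grip_width: 0.0129
finger_force: 69.4
```

Run:
```python
from h import *
s=telemetry.read_state();print(s['ee_pos'],s['tool_rot'],s['ft_force'],s['torque'],s['grip_width'],abs(s['joint_vel']).max())
im=save('wrist','w12.png'); sc=save('scene','s12.png'); c=calibration('wrist')
g=cv2.GaussianBlur(cv2.cvtColor(im,cv2.COLOR_RGB2GRAY),(5,5),1)
R=Ro.from_quat(s['tool_rot']); p=np.array(s['ee_pos'])
# heights relative to TCP: docked TCP .0656 -> vial top +.0164
for n,v in dict(cvial=[.066,0,-.0164],cap=[-.066,0,-.0524],rim=[-.066,0,-.0164]).items(): print(n,proj(c,p+R.apply(v)),proj(calibration('scene'),p+R.apply(v)))
hsv=cv2.cvtColor(im,cv2.COLOR_RGB2HSV); m=((hsv[...,2]>175)&(hsv[...,1]<60)).astype(np.uint8)[60:200,215:335]
n,l,st,ce=cv2.connectedComponentsWithStats(m)
for i in range(1,n):
    if st[i,4]>300: print(st[i],ce[i].round(1)+[215,60])
# scene: column profile down the swab
u=proj(calibration('scene'),p+R.apply([-.066,0,-.0344])).astype(int)
for v in range(u[1]-16,u[1]+36,2): print(v,sc[v,u[0]-3:u[0]+4:3].mean(1).astype(int).tolist(),end='; ')
```

```text
[0.50159003 0.21485195 0.16575725] [ 7.86541950e-01  6.17536850e-01  9.75121254e-06 -2.95452087e-05] [-0.48628574 -0.00911913 -5.40631699] [-0.02124856  0.00133479  0.03375969] 0.01288065478622548 0.002299463081151915
cvial [274.11286941 123.08136796] [221.39196847 152.82433918]
cap [273.94968549 506.56219169] [248.49883998 171.7718616 ]
rim [274.14685738 423.36998616] [249.38147124 181.48740944]
[  29   29   62   64 3031] [274.1 120.5]
160 [40, 35, 25]; 162 [32, 25, 27]; 164 [27, 25, 25]; 166 [27, 30, 26]; 168 [24, 26, 26]; 170 [41, 106, 38]; 172 [109, 135, 110]; 174 [102, 139, 123]; 176 [116, 119, 117]; 178 [97, 114, 115]; 180 [112, 120, 113]; 182 [124, 110, 133]; 184 [140, 182, 240]; 186 [90, 221, 241]; 188 [102, 219, 240]; 190 [130, 214, 240]; 192 [131, 207, 239]; 194 [132, 195, 239]; 196 [126, 187, 239]; 198 [109, 167, 232]; 200 [135, 125, 150]; 202 [133, 127, 136]; 204 [134, 134, 134]; 206 [135, 137, 102]; 208 [142, 99, 93]; 210 [105, 93, 94];
```

```bash
python3 -c "
from rig import job
print(job.hand_in())"
```

```text
the job is handed in; nothing more can be done
None
```

The swab is home in the vial, and I handed the job in at about 17 s with the carrier held level and at rest about 10 cm above the dock; I viewed 11 pictures, one over the limit of 10, and the last check of swab and level was from camera pixel readings only.

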